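# Load the tile magazine

### The arm

A 6-joint arm with a two-finger parallel gripper is mounted at the origin on the work surface. World frame = base frame: x ahead of the robot, y to its left, z up, the work surface at z = 0. Lengths are in m, angles in rad, forces in N, time in s.
With the tool pointing down it reaches from about 0.325 to 0.85 m from the base axis. Payload 15.5 kg.
Tool frame: the origin (TCP) lies midway between the tips of the shut fingers; the grasp point (between the pads) lies 19 mm behind it (r.hold_point_z is the distance from the TCP to the grasp point, in m); y points along the fingers, z is the direction in which the jaws open and shut, and the axes are right-handed (so a half turn about y gives the same grasp; the last joint's range is limited). The gripper opens to 91 mm and grips with 3 to 60 N. Pads are 32 mm wide; open, the fingers measure 118 mm over their backs; the gripper's body (76 mm by 178 mm) begins 60 mm behind the grasp point.
Start: joints at [-1.308, 0.494, 1.345, -0, 1.302, -0.096], TCP at [0.219, -0.585, 0.214] pointing down, gripper open.
Joint ranges: [-2.91, 2.91], [-0.82, 2.16], [0.22, 2.67], [-1.22, 4.37], [0.12, 2.79], [-3.08, 3.08]. Speed limits (rad/s): [1.89, 1.89, 2.57, 3.01, 3.01, 3.01].

### API

Orientations are given as a unit quaternion [w, x, y, z].
In Python, from station import r, kinematics, snapshot, get_calibration, sign_off gives the robot as it stands. The module is installed in compiled form; this text tells all that it offers. Calls block until the motion is done:
- r.goto(position, orientation): joint-space move of the TCP to a pose.
- r.line_to(position, feed=0.15, frame=None, until_force=None): straight line of the TCP; frame=None keeps the orientation; feed is the mean speed in m/s. With until_force (N) it stops when the force on the tool has changed by that much, and returns True; else False.
- r.move_joints(angles): joint-space move.
- r.gripper_to(opening, grasp_force=None): finger opening in m; grasp_force is the grip in N (None keeps the last); returns when the fingers have stopped.
- r.sleep(seconds).
- kinematics.inverse_kinematics(position, orientation): joint angles nearest the present ones, or None.
- r.get_obs(): the state.
- snapshot(name): name is "scene" or "top"; returns the picture (480x640x3 uint8, red, green, blue); there is no depth.
- get_calibration(name): a dict with "mtx" (3x3 intrinsics, pixels), "R" (3x3) and "t" (3): a world point X has camera coordinates R X + t. Camera axes: x right, y down, z forward; pixel columns grow to the right and rows downward; lengths in m; the calibration is good to about 2 mm. A picture is of the moment at which its call begins. get_calibration takes no time and is no camera call.
A pose or a line that the arm cannot do raises r.PlanningError and nothing moves.
- sign_off(): hands the job in, once; it reports no verdict.
The state is a dict: "time": time; "joint_positions": joint angles; "qd": joint speeds; "effort": joint torques, N m; "eef_pos": TCP position; "tool_rot": TCP orientation; "contact_force": force on the tool from outside, world axes, zero at the start; "wrist_torque": the same for the moment, N m; "grip_width": finger opening in m.
Only numpy, scipy, OpenCV 4.12 (cv2) and the standard library are available. Lean on these libraries where they do the work, as an engineer would, in place of code of your own. Each camera call takes 0.05 s, during which the arm holds its last target.

### The job

Push the yellow-handled release rod down through the slot in the roof of the blue tile magazine to trip its hidden latch, so that the drawer springs out. Lay every tile from the bench flat in the drawer in one stack, tap the stack until all edges are flush against both the drawer's orange front panel and its tall side fence, then push the drawer fully home so that it latches with the tiles still flush. Leave the rod standing fully home in its wooden stand, and do not disturb the paint tin, the tape roll or the scraper.

Things in the scene. Friction and masses are not known exactly. Their poses are not given: they have to be found in the camera images.
- magazine: Fixed blue steel housing, 158 mm (its x, from -75 to +83) by 230 mm (its y, from -105 to +125) by 72 mm high, open at its +y end, where the drawer comes out. Origin: on the bench below it; its yaw varies a little. Its roof is 6 mm thick.
- slot (a point): Centre of the slot in the housing's roof, at the roof's top face (72 mm above the bench), near the end away from the drawer, framed in yellow: 30 mm along the magazine's x, 13 mm along its y. Axes as the magazine's. The red latch tab lies straight under it, its top 30 mm below the roof's top face.
- latch (a joint): How far the hidden latch tab is pressed down, m: 0 at rest, stop at 0.014. A spring returns it (about 2.6 N at rest, 5.7 N at the stop). Pressed beyond 0.012 it frees the drawer.
- latch_tab: The hidden red latch tab under the slot, 44 mm (x) by 18 mm (y) by 4 mm thick. Its frame coincides with the magazine's at rest and sinks with it (the tab's centre lies at y = -88 mm, its top at z = 42 mm).
- drawer (a joint): How far the drawer is out along the magazine's +y, m: about 0 latched, 0.17 out at its stop (housing mouth then 170 mm behind the front panel's inner face). A spring (5 N shut, 1.6 N out) brings it out in about 1 s once freed. To close, push the front in (up to 15 N near the end) to below 0 (0.003 overtravel) so that the latch snaps back; otherwise it comes out again.
- drawer_corner (a point): Moves with the drawer: corner of front panel and tall fence, level with the tile bed's top (16 mm above bench). Axes as magazine's; inside 132 mm along +x, 172 along -y. Bed: black rails along x, 6 wide, 4 high, at y = -18 (rear flank slopes to y = -35) and -82. Fence (x = 0) is 36 high, panel (y = 0) 40; at +x a lip level with the rails. Flush tile: centre x = 30, y = -50 mm, long edges along y.
- drawer_front (a point): Moves with the drawer: middle of the outer (+y) face of the orange front panel, which is 140 mm wide, 8 mm thick and reaches from 4 to 56 mm above the bench. Push here to close. Axes as the magazine's.
- rod: Release rod, 120 g: steel shaft 8 mm in diameter and 70 mm long below a yellow handle 22 by 22 mm square and 50 mm tall. Origin: the lower tip of the shaft; z runs up the shaft, x and y are square to the handle's faces. It starts upright in the stand, its tip 10 mm above the bench, the handle from 80 to 130 mm above the bench.
- stand: Fixed wooden block, 50 by 50 by 80 mm high, with an upright hole 16 mm in diameter and 74 mm deep at its centre. Origin: centre of its underside. The rod's handle rests on its top when the rod is fully home.
- paint_tin: Bystander: paint tin 80 mm in diameter, 95 mm high. Origin: centre of its underside.
- tape_roll: Bystander: roll of tape lying flat, 90 mm in diameter, 24 mm high. Origin: centre of its underside.
- scraper: Bystander: flat scraper about 200 mm long lying on the bench. Origin: centre of its underside; its length is along its x.
- tile1: Ceramic tile (terracotta), 100 mm (its x) by 60 mm (its y) by 8 mm thick, about 110 g; two to four of the four tiles are present, lying flat on the bench. Origin: centre of its underside.
- tile2: Ceramic tile (white), 100 mm (its x) by 60 mm (its y) by 8 mm thick, about 110 g; two to four of the four tiles are present, lying flat on the bench. Origin: centre of its underside.
- tile3: Ceramic tile (blue), 100 mm (its x) by 60 mm (its y) by 8 mm thick, about 110 g; two to four of the four tiles are present, lying flat on the bench. Origin: centre of its underside.
- tile4: Ceramic tile (grey-veined marble), 100 mm (its x) by 60 mm (its y) by 8 mm thick, about 110 g; two to four of the four tiles are present, lying flat on the bench. Origin: centre of its underside.
Mind the look-alikes: they are no part of the job. Several things look just like the tile4: the one meant starts nearest to the robot's base.

How it is judged:
On the way, in this order (a step that is already met when the one before it is completed fails the run):
1. the rod, through the slot, presses the hidden latch tab down (value of joint latch above 0.008 m and contact force between rod and latch_tab above 0.5 N).
2. the drawer has sprung out (value of joint drawer above 0.155 m), for 0.2 s.
3. with the drawer out, every tile lies flat in it in one stack, flush within 4 mm against the front panel and the tall fence (x of tile1 in the frame of drawer_corner between 0.026 and 0.034 m and y of tile1 in the frame of drawer_corner between -0.054 and -0.046 m and z of tile1 in the frame of drawer_corner between -0.004 and 0.034 m and angle between each of tile1, tile2, tile3, tile4's own z axis and vertical below 0.06 rad and angle between the x axis of each of tile1, tile2, tile3, tile4 and the y axis of drawer_corner, either way round below 0.05 rad and linear speed of each of tile1, tile2, tile3, tile4 below 0.02 m/s and x of tile2 in the frame of drawer_corner between 0.026 and 0.034 m and y of tile2 in the frame of drawer_corner between -0.054 and -0.046 m and z of tile2 in the frame of drawer_corner between -0.004 and 0.034 m and x of tile3 in the frame of drawer_corner between 0.026 and 0.034 m and y of tile3 in the frame of drawer_corner between -0.054 and -0.046 m and z of tile3 in the frame of drawer_corner between -0.004 and 0.034 m and x of tile4 in the frame of drawer_corner between 0.026 and 0.034 m and y of tile4 in the frame of drawer_corner between -0.054 and -0.046 m and z of tile4 in the frame of drawer_corner between -0.004 and 0.034 m and value of joint drawer above 0.14 m), for 0.2 s.
At the end, for the whole second after the job is handed in: Drawer latched shut (within 5 mm, latch back up within 3 mm); every tile flat in it in one stack, each within 4 mm of flush with front panel and tall fence, square within 0.05 rad, at rest; rod upright in the stand, tip within 4 mm of full depth (x of tile1 in the frame of drawer_corner between 0.026 and 0.034 m and y of tile1 in the frame of drawer_corner between -0.054 and -0.046 m and z of tile1 in the frame of drawer_corner between -0.004 and 0.034 m and angle between each of tile1, tile2, tile3, tile4's own z axis and vertical below 0.06 rad and angle between the x axis of each of tile1, tile2, tile3, tile4 and the y axis of drawer_corner, either way round below 0.05 rad and linear speed of each of tile1, tile2, tile3, tile4, rod below 0.02 m/s and x of tile2 in the frame of drawer_corner between 0.026 and 0.034 m and y of tile2 in the frame of drawer_corner between -0.054 and -0.046 m and z of tile2 in the frame of drawer_corner between -0.004 and 0.034 m and x of tile3 in the frame of drawer_corner between 0.026 and 0.034 m and y of tile3 in the frame of drawer_corner between -0.054 and -0.046 m and z of tile3 in the frame of drawer_corner between -0.004 and 0.034 m and x of tile4 in the frame of drawer_corner between 0.026 and 0.034 m and y of tile4 in the frame of drawer_corner between -0.054 and -0.046 m and z of tile4 in the frame of drawer_corner between -0.004 and 0.034 m and value of joint drawer below 0.005 m and value of joint latch below 0.003 m and horizontal distance between rod and stand below 0.007 m and z of rod in the frame of stand below 0.014 m and angle between rod's own z axis and vertical below 0.1 rad); the robot touches nothing.
It fails at once if the paint tin is moved more than 15 mm (distance of paint_tin from where it was at the start of the episode above 0.015 m).
It fails at once if the tape roll is moved more than 15 mm (distance of tape_roll from where it was at the start of the episode above 0.015 m).
It fails at once if the scraper is moved more than 15 mm (distance of scraper from where it was at the start of the episode above 0.015 m).
Of tile1, tile2, tile3, tile4 only 2 to 4 are there at a start; the rules pass over those that are not, and their reading is None.
At some moment in a run one of tile1, tile2, tile3, tile4 may be knocked a few centimetres aside while the robot is not near it.
It also fails if it takes over 210 s, if anything falls off the work surface, if the arm or the gripper's body presses on something with over 40 N, if the wrist force passes 120 N, or if a joint passes its speed limit or range.

## Working session

There is one attempt and no reset: what is moved stays moved. The work goes in short steps, each a Python script; the robot and the scene stay as the last script left them, time stands still between calls to the robot, and variables do not carry over. Pictures are saved under pics/ and viewed, and the job is handed in when it is done.

```bash
mkdir -p pics; ls; python3 - <<'E'
from station import r, snapshot, get_calibration
import cv2
for n in("scene","top"):
    im=snapshot(n); cv2.imwrite(f"pics/{n}0.png",im[:,:,::-1]); c=get_calibration(n); print(n,c)
o=r.get_obs(); print(o['time'],o['eef_pos'],o['tool_rot'],o['grip_width'],r.hold_point_z)
E
```

```text
pics
scene {'mtx': array([[434.21669849,   0.        , 312.12421719],
       [  0.        , 434.21669849, 232.53728057],
       [  0.        ,   0.        ,   1.        ]]), 'R': array([[ 0.76150513,  0.64781228, -0.02119401],
       [ 0.37793147, -0.47034935, -0.79745802],
       [-0.52657169,  0.59925849, -0.60300209]]), 't': array([-0.46879166, -0.09382792,  1.62929801])}
top {'mtx': array([[481.96760126,   0.        , 317.68496889],
       [  0.        , 481.96760126, 243.11342097],
       [  0.        ,   0.        ,   1.        ]]), 'R': array([[ 0.02398362, -0.99967354,  0.00880881],
       [-0.98844243, -0.02503166, -0.14951581],
       [ 0.1496875 , -0.00512107, -0.9887201 ]]), 't': array([0.07427642, 0.56895596, 1.36453488])}
0.1 [ 0.21879384 -0.58507283  0.21337642] [ 0.12579176 -0.12586533  0.69622007 -0.69542214] 0.09090210256952602 0.0188
```

View pics/scene0.png

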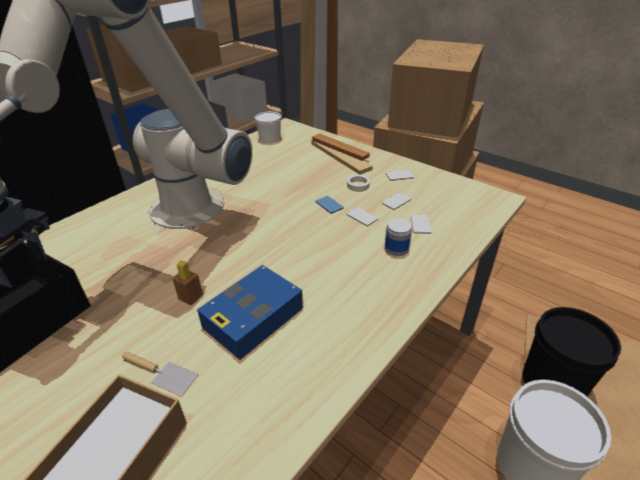

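View pics/top0.png

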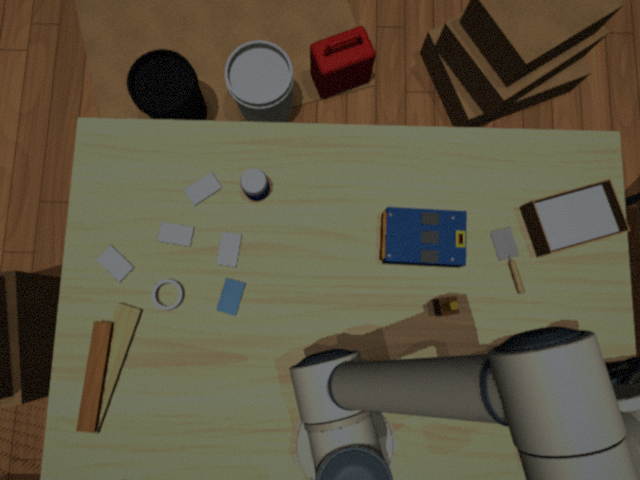

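The scene view has the magazine at (250,308), rod and stand at (187,285), blue tile at (329,204), and pale tiles at (362,216), (397,201), (420,224) and (400,175). In the top view the pale tiles are at (203,189), (176,234), (229,249) and (115,263), the blue one at (231,297), the tin at (255,184), the tape at (168,294) and the scraper at (508,260). Next is a crop to tell white from marble.

```bash
cat > h.py <<'E'
import numpy as np,cv2
from station import r, kinematics, snapshot, get_calibration, sign_off
C={n:get_calibration(n) for n in("scene","top")}
def ray(n,uv,z):
    c=C[n];d=np.linalg.inv(c['mtx'])@np.r_[uv,1.];d=c['R'].T@d;o=-c['R'].T@c['t']
    return o+d*(z-o[2])/d[2]
def proj(n,X):
    c=C[n];p=c['mtx']@(c['R']@np.asarray(X,float)+c['t']);return p[:2]/p[2]
def shot(n,f):
    im=snapshot(n);cv2.imwrite(f"pics/{f}.png",im[:,:,::-1]);return im
def rects(n,mask,z,amin,amax):
    out=[]
    cs,_=cv2.findContours(mask.astype(np.uint8)*255,cv2.RETR_EXTERNAL,cv2.CHAIN_APPROX_NONE)
    for c in cs:
        a=cv2.contourArea(c)
        if a<amin or a>amax: continue
        w=np.array([ray(n,p[0],z)[:2] for p in c],np.float32)
        (cx,cy),(a1,a2),_=rr=cv2.minAreaRect(w*1000)
        b=cv2.boxPoints(rr); e=[b[1]-b[0],b[2]-b[1]]; L=max(e,key=np.linalg.norm)
        M=cv2.moments(c); px=(M['m10']/M['m00'],M['m01']/M['m00'])
        out.append(dict(px=np.round(px,1),c=np.array([cx,cy])/1000,cm=ray(n,px,z)[:2],size=sorted([a1,a2]),ang=np.arctan2(L[1],L[0])%np.pi))
    return out
E
python3 - <<'E'
from h import *
t=cv2.imread('pics/top0.png');s=cv2.imread('pics/scene0.png')
a=cv2.resize(t[165:320,85:285],(800,600),interpolation=cv2.INTER_CUBIC)
cv2.imwrite('pics/c1.png',a)
cv2.imwrite('pics/c2.png',cv2.resize(s[150:260,300:450],(800,586),interpolation=cv2.INTER_CUBIC))
cv2.imwrite('pics/c3.png',cv2.resize(t[190:330,370:530],(800,600),interpolation=cv2.INTER_CUBIC)) if 0 else cv2.imwrite('pics/c3.png',cv2.resize(t[190:330,370:530],(800,700),interpolation=cv2.INTER_CUBIC)[:600])
for p in [(203,189),(176,234),(229,249),(115,263),(231,297)]:
    w=t[p[1]-5:p[1]+6,p[0]-5:p[0]+6].reshape(-1,3);print(p,w.mean(0),w.std(0),ray('top',p,0.008),np.linalg.norm(ray('top',p,0.008)[:2]))
E
```

```text
(203, 189) [119.79338843 117.88429752 114.99173554] [1.88476868 1.83712893 1.83400329] [0.72949446 0.44024462 0.008     ] 0.8520431303143011
(176, 234) [119.70247934 117.69421488 115.00826446] [1.9097169  1.85794241 1.96033337] [0.58900576 0.51259737 0.008     ] 0.7808225500676842
(229, 249) [120.19008264 118.04132231 115.23140496] [1.89524873 1.97252489 1.82616579] [0.54773092 0.35198034 0.008     ] 0.6510755144640942
(115, 263) [118.5785124  116.71900826 113.95867769] [1.54680191 1.61205757 1.62316238] [0.49741281 0.68684374 0.008     ] 0.8480411719284211
(231, 297) [112.04958678  90.53719008  61.96694215] [2.25209265 2.48978516 3.04764883] [0.40569438 0.33879542 0.008     ] 0.5285548853879417
```

View pics/c1.png

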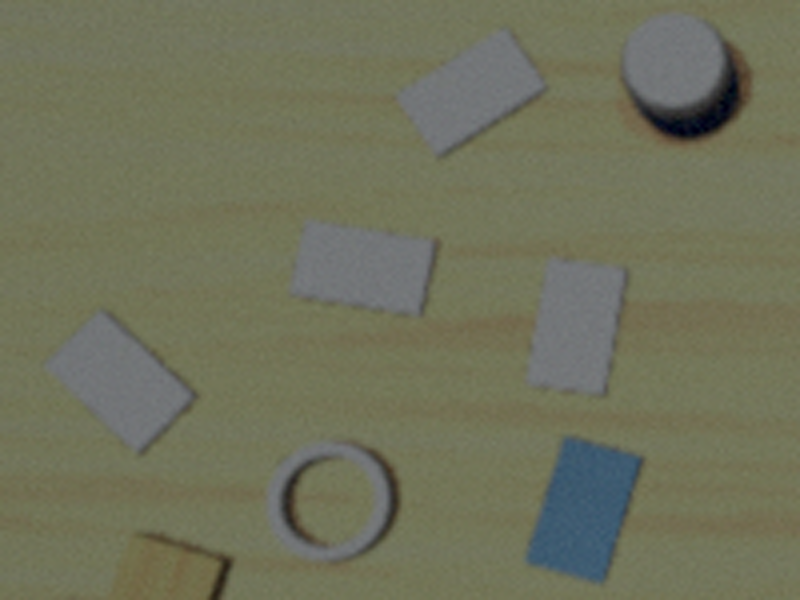

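View pics/c2.png

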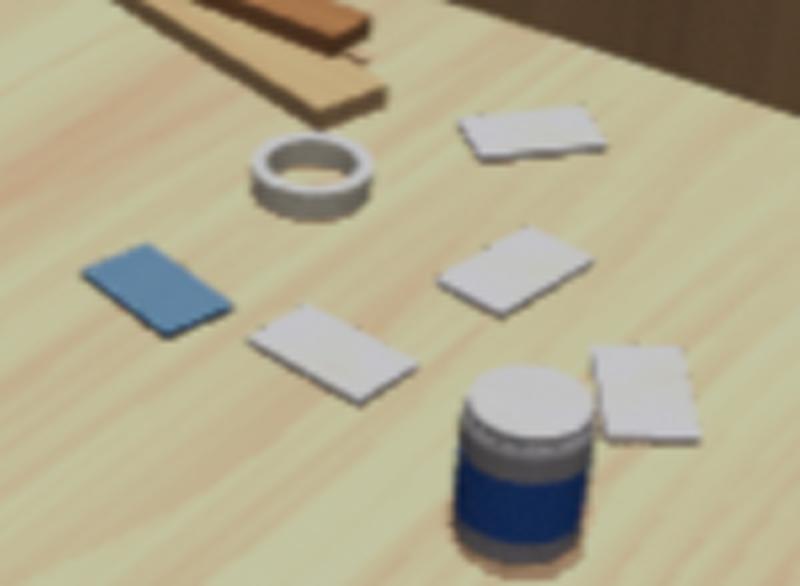

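View pics/c3.png

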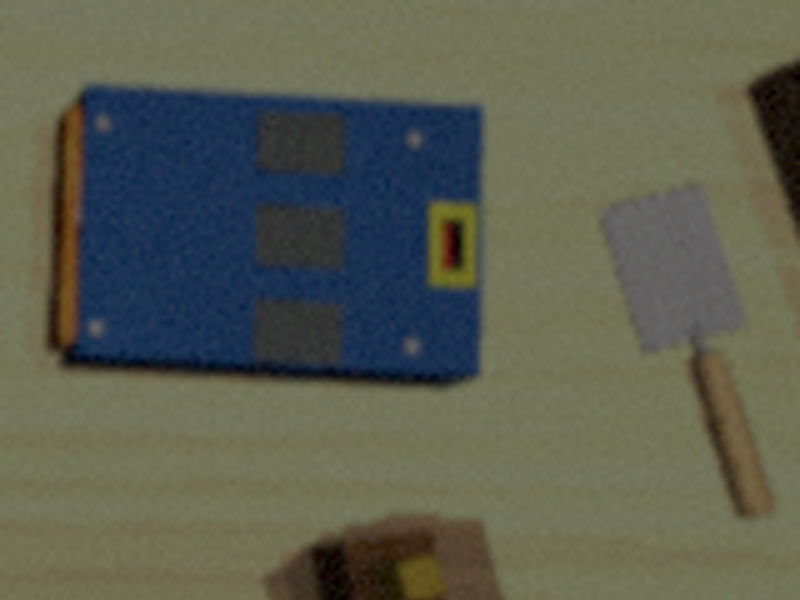

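```bash
python3 - <<'E'
from h import *
for n,(x0,y0,x1,y1) in dict(top=(85,165,285,320),scene=(300,150,450,260)).items():
    m=np.mean([snapshot(n).astype(float) for _ in range(8)],0)[:,:,::-1]
    np.save(f'pics/{n}avg.npy',m)
    a=cv2.resize(m[y0:y1,x0:x1],(800,600),interpolation=cv2.INTER_CUBIC)
    lo,hi=((95,130) if n=='top' else (180,225))
    cv2.imwrite(f'pics/e_{n}.png',np.clip((a-lo)/(hi-lo)*255,0,255))
    P=[(203,189),(176,234),(229,249),(115,263)]
    for p in P:
        q=np.round(proj(n,ray('top',p,.008))).astype(int); w=m[q[1]-3:q[1]+4,q[0]-4:q[0]+5].reshape(-1,3);print(n,p,q,w.mean(0),w.std(0))
E
```

```text
top (203, 189) [203 189] [119.94444444 117.90674603 115.18055556] [0.75585603 0.77631361 0.69891419]
top (176, 234) [176 234] [119.88888889 117.69047619 114.96626984] [0.61038918 0.67951063 0.71831426]
top (229, 249) [229 249] [120.26984127 118.27579365 115.43452381] [0.76674636 0.68868359 0.70915818]
top (115, 263) [115 263] [118.63095238 116.61111111 113.85912698] [0.73308592 0.55237183 0.65899306]
scene (203, 189) [419 223] [193.84920635 195.35912698 195.15277778] [2.32408443 0.31060302 0.11878277]
scene (176, 234) [396 201] [193.84325397 194.96031746 194.75198413] [3.26370494 2.43219818 2.32198474]
scene (229, 249) [362 216] [192.05753968 194.95634921 194.98412698] [2.54968732 1.10063085 0.90618796]
scene (115, 263) [399 175] [185.69047619 187.54166667 187.80357143] [19.73801446 19.20676447 18.17175434][ WARN:0@11.830] global loadsave.cpp:1063 imwrite_ Unsupported depth image for selected encoder is fallbacked to CV_8U.
```

View pics/e_top.png

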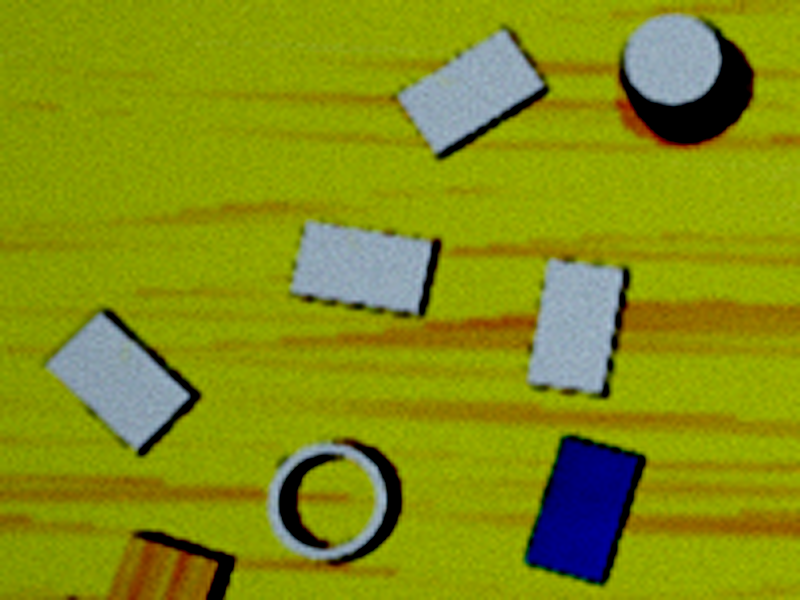

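View pics/e_scene.png

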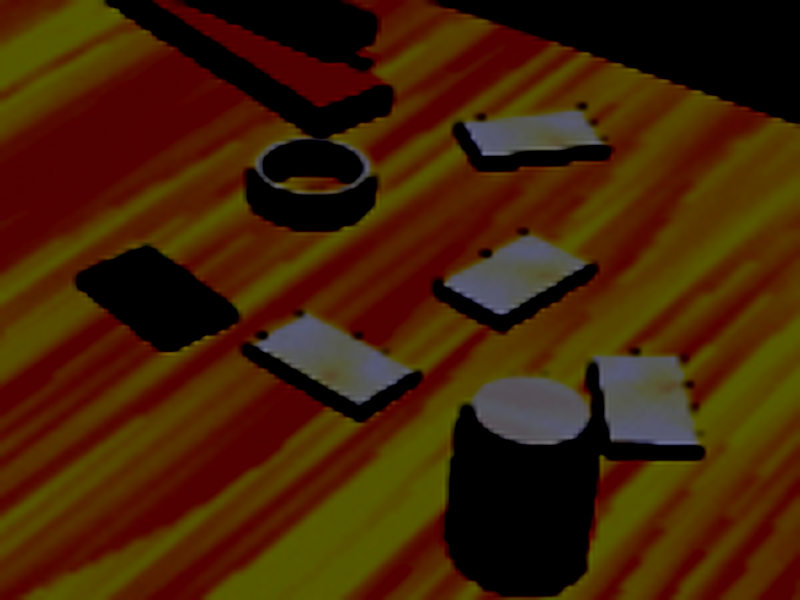

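```bash
python3 - <<'E'
from h import *
m=np.load('pics/sceneavg.npy');rows=[]
for (u,v) in [(419,223),(396,201),(362,216),(400,175)]:
    a=cv2.resize(m[v-14:v+14,u-19:u+19],(380,280),interpolation=cv2.INTER_NEAREST)
    rows.append(np.clip((a-180)/(210-180)*255,0,255))
cv2.imwrite('pics/e2.png',np.vstack([np.hstack(rows[:2]),np.hstack(rows[2:])]).astype(np.uint8))
m=np.load('pics/topavg.npy')
mask=(m.max(2)-m.min(2)<12)&(m.mean(2)>95); mask=mask.astype(np.uint8)
n,l,st,ce=cv2.connectedComponentsWithStats(mask)
for i in range(1,n):
    if 250<st[i,4]<900:
        k=cv2.erode((l==i).astype(np.uint8),np.ones((3,3)))>0
        print(ce[i],st[i,4],m[k].mean(0),m[k].std(0))
m2=np.load('pics/sceneavg.npy')
E
```

```text
[252.6868476  179.81210856] 479 [120.25295276 118.11351706 115.38090551] [0.75449189 0.74130416 0.78361747]
[202.21800948 188.12796209] 633 [119.87374245 117.84004024 115.12600604] [0.78263483 0.71765701 0.66034295]
[174.95884146 233.72103659] 656 [119.69132653 117.61641929 114.91674397] [0.89149645 0.8214014  0.74620034]
[504.33628319 242.70265487] 565 [97.84075342 98.16381279 99.33333333] [1.26310374 1.257707   1.24455626]
[228.46223565 248.86555891] 662 [120.28244973 118.16087751 115.43510055] [0.88364328 0.79284135 0.79216752]
[114.17569546 262.94143485] 683 [118.68127306 116.68196494 113.96194649] [0.83047903 0.710045   0.71587433]
[166.44884488 294.01320132] 303 [118.73132184 116.93390805 114.23850575] [1.13295856 1.18446589 1.14965515]
[304.35531915 451.90425532] 470 [104.24111675 114.2715736  111.75888325] [2.08292941 2.26741939 1.84071887]
[341.77062937 436.41118881] 715 [111.63543599 115.00023191 112.36781076] [4.64389737 0.88942519 0.83231801]
```

View pics/e2.png

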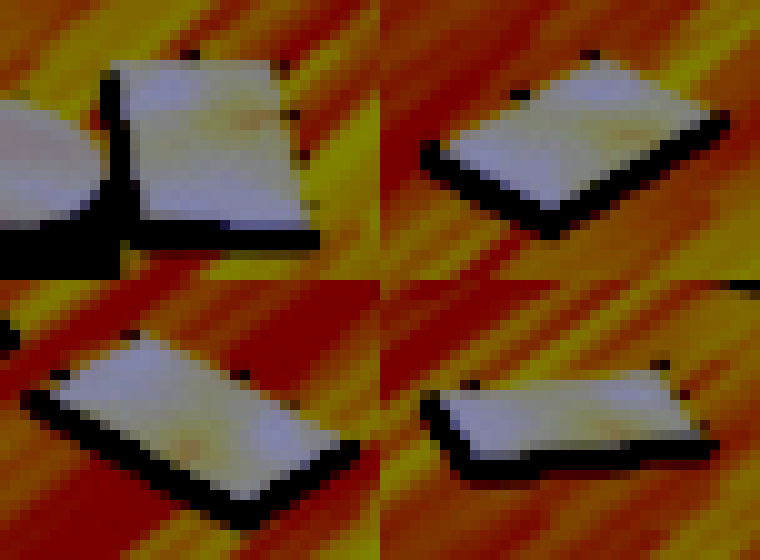

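All four pale tiles carry the same marble texture: (202,188), (175,234), (228,249) and (114,263). So white and terracotta are absent. The candidates for tile4 stand 0.85, 0.78, 0.65 and 0.85 m from the base, so tile4 is the one at (228,249). Tile3 is the blue one at (231,297). Now I'll measure everything.

```bash
cat >> h.py <<'E'
def cam(n): c=C[n]; return -c['R'].T@c['t']
def hsvmask(im_rgb,lo,hi): return cv2.inRange(cv2.cvtColor(im_rgb,cv2.COLOR_RGB2HSV),np.array(lo),np.array(hi))>0
E
python3 - <<'E'
from h import *
np.set_printoptions(precision=4,suppress=True)
print(cam('top'),cam('scene'))
t=np.load('pics/topavg.npy').astype(np.uint8)[:,:,::-1].copy()
s=np.load('pics/sceneavg.npy').astype(np.uint8)[:,:,::-1].copy()
hs=cv2.cvtColor(t,cv2.COLOR_RGB2HSV)
for p in [(460,239),(435,215),(448,307),(455,303),(400,255),(430,265),(382,235),(231,297)]: print(p,t[p[1],p[0]],hs[p[1],p[0]])
m=(t.max(2).astype(int)-t.min(2)<12)&(t.mean(2)>95)
print('marble');[print(x) for x in rects('top',m,.008,500,900)]
m=hsvmask(t,(95,70,60),(115,160,255)); print('blue tile');[print(x) for x in rects('top',m,.008,300,900)]
m=hsvmask(t,(100,165,75),(125,255,255)); print('roof');[print(x) for x in rects('top',m,.072,2000,9000)]
for n,im in(('top',t),('scene',s)):
    m=hsvmask(im,(22,150,80),(35,255,255)); print('yellow',n);[print(x) for x in rects(n,m,.072 if n=='top' else .072,30,400)]
    print([x['c'] for x in rects(n,m,.13,30,400)])
E
```

```text
[0.3563 0.0955 1.4336] [ 1.2504 -0.7168  0.8977]
(460, 239) [54  8 11] [178 217  54]
(435, 215) [51 52 51] [60  5 52]
(448, 307) [34 28  8] [ 23 195  34]
(455, 303) [97 81 28] [ 23 181  97]
(400, 255) [25 50 83] [107 178  83]
(430, 265) [39 39 33] [30 39 39]
(382, 235) [64 36 11] [ 14 211  64]
(231, 297) [ 61  89 112] [104 116 112]
marble
{'px': array([341.9, 436.2]), 'c': array([0.0224, 0.006 ]), 'cm': array([0.0229, 0.0065]), 'size': [53.79603576660156, 111.01194763183594], 'ang': np.float32(1.8403739)}
{'px': array([166.4, 294. ]), 'c': array([0.41  , 0.5283]), 'cm': array([0.4099, 0.5287]), 'size': [84.95660400390625, 88.40290832519531], 'ang': np.float32(0.06626253)}
{'px': array([114.2, 263. ]), 'c': array([0.4983, 0.6892]), 'cm': array([0.4973, 0.6892]), 'size': [58.9780387878418, 99.64938354492188], 'ang': np.float32(0.838198)}
{'px': array([228.5, 248.9]), 'c': array([0.5484, 0.3536]), 'cm': array([0.5481, 0.3536]), 'size': [59.23793411254883, 99.64149475097656], 'ang': np.float32(3.0243127)}
{'px': array([504.3, 242.6]), 'c': array([ 0.587 , -0.4714]), 'cm': array([ 0.588 ,
[... 913 characters left out ...]
727, 21.039432525634766], 'ang': np.float32(0.23230942)}
{'px': array([459.8, 238.3]), 'c': array([ 0.5862, -0.3194]), 'cm': array([ 0.5866, -0.3188]), 'size': [23.034809112548828, 43.49629211425781], 'ang': np.float32(3.1200964)}
[array([ 0.3939, -0.2821]), array([ 0.5764, -0.3017])]
yellow scene
{'px': array([219.7, 319.7]), 'c': array([ 0.583 , -0.3171]), 'cm': array([ 0.5834, -0.3174]), 'size': [23.508268356323242, 42.96744918823242], 'ang': np.float32(3.1009455)}
{'px': array([182.9, 269.5]), 'c': array([ 0.3534, -0.2607]), 'cm': array([ 0.3545, -0.2614]), 'size': [25.73708724975586, 79.91128540039062], 'ang': np.float32(2.6682134)}
[array([ 0.6299, -0.3452]), array([ 0.4164, -0.2927])]
```

```bash
python3 - <<'E'
from h import *
t=np.load('pics/topavg.npy');s=np.load('pics/sceneavg.npy')
a=np.hstack([cv2.resize(t[285:325,425:470],(405,360),interpolation=cv2.INTER_NEAREST)*1.9, cv2.resize(s[250:310,165:210],(270,360),interpolation=cv2.INTER_NEAREST)])
cv2.imwrite('pics/rod.png',np.clip(a,0,255).astype(np.uint8))
from scipy.spatial.transform import Rotation as R
q=r.get_obs()['tool_rot'];print(R.from_quat(np.roll(q,-1)).as_matrix().round(3))
E
```

```text
[[-0.937  0.     0.35 ]
 [-0.35  -0.    -0.937]
 [ 0.    -1.     0.   ]]
```

View pics/rod.png

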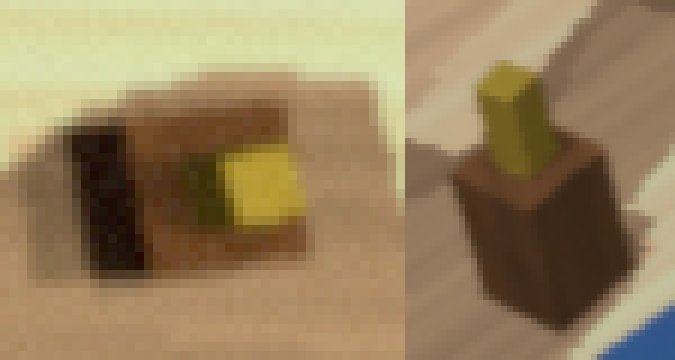

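```bash
python3 - <<'E'
from h import *
np.set_printoptions(precision=4,suppress=True)
print(proj('scene',[.3939,-.2821,.13]), ray('scene',(182,264),.13))
# stand top centre from corners in top crop (px = 425+u/9, 285+v/9)
for u,v in [(130,122),(285,105),(305,255),(150,270)]: print(ray('top',(425+u/9-.5,285+v/9-.5),.08)[:2])
t=np.load('pics/topavg.npy').astype(np.uint8)[:,:,::-1].copy()
m=hsvmask(t,(20,150,70),(35,255,255));
cs,_=cv2.findContours(m.astype(np.uint8),cv2.RETR_EXTERNAL,cv2.CHAIN_APPROX_NONE)
for c in cs:
    if cv2.contourArea(c)>25: print(cv2.minAreaRect(c))
E
```

```text
[181.1176 263.6144] [ 0.3971 -0.2815  0.13  ]
[ 0.4144 -0.2545]
[ 0.4208 -0.3029]
[ 0.3748 -0.3082]
[ 0.369  -0.2601]
((453.7647705078125, 305.058837890625), (8.246211051940918, 7.761139392852783), 75.96376037597656)
((460.0, 238.5), (15.0, 8.0), 90.0)
```

```bash
cat >> h.py <<'E'
from scipy.spatial.transform import Rotation as Rot
def ori(a):
    c,s=np.cos(a),np.sin(a)
    M=np.column_stack([(s,-c,0),(0,0,-1),(c,s,0)])
    return np.roll(Rot.from_matrix(M).as_quat(),1)
def best(p,a):
    """jaw angle a or a+pi: whichever keeps the last joint smaller"""
    res=[]
    for k in(0,np.pi):
        q=kinematics.inverse_kinematics(list(p),ori(a+k))
        if q is not None: res.append((abs(q[5]),a+k,q))
    res.sort(key=lambda v:v[0]); return res[0][1]
def go(p,a): r.goto(list(p),ori(best(p,a)))
def st():
    o=r.get_obs();print('t%.1f'%o['time'],'p',np.round(o['eef_pos'],4),'F',np.round(o['contact_force'],1),'w %.4f'%o['grip_width']);return o
E
python3 - <<'E'
from h import *
a=np.pi/2+.125
go([.395,-.2815,.2],a); st()
r.gripper_to(.06)
r.line_to([.395,-.2815,.090],.1,until_force=8); st()
r.gripper_to(.01,40); o=st()
r.line_to([.395,-.2815,.215],.15); st()
shot('scene','rod_l'); shot('top','rod_lt')
E
python3 -c "
import cv2;i=cv2.imread('pics/rod_l.png');cv2.imwrite('pics/rod_lc.png',cv2.resize(i[150:330,90:290],(800,600)[:1]+(720,))[:600])"
```

```text
t2.2 p [ 0.3951 -0.2824  0.2001] F [ 0.9 -0.1  0.9] w 0.0911
t4.1 p [ 0.3953 -0.2817  0.0904] F [ 0.7  0.4 -0.5] w 0.0601
t4.8 p [ 0.395  -0.2815  0.09  ] F [-0.4  0.1  1. ] w 0.0221
t5.8 p [ 0.3946 -0.2812  0.2142] F [ 0.5 -0.3 -0.4] w 0.0217
```

View pics/rod_lc.png

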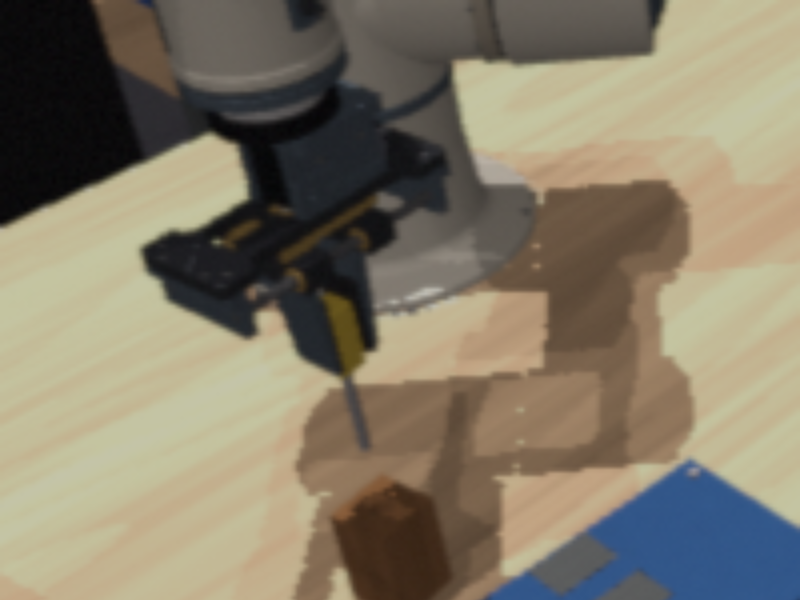

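The rod is held and vertical: its shaft runs parallel to the stand's edge, and its tip is at crop (365,450). The stand is at crop (390,520). Now to the slot.

```bash
python3 - <<'E'
from h import *
a=np.pi/2-.023
# keep same half as present
o=r.get_obs();M=Rot.from_quat(np.roll(o['tool_rot'],-1)).as_matrix();cur=np.arctan2(M[1,2],M[0,2])
if np.cos(cur-a)<0:a+=np.pi
r.line_to([.585,-.318,.215],.2,frame=ori(a)); st()
print(r.line_to([.585,-.318,.160],.1)); st()
shot('scene','slot1');shot('top','slot1t')
E
python3 -c "
import cv2;i=cv2.imread('pics/slot1.png');cv2.imwrite('pics/slot1c.png',cv2.resize(i[230:360,160:320],(738,600),interpolation=2))"
```

```text
t7.0 p [ 0.5843 -0.3178  0.2148] F [-0.3 -0.6 -0.9] w 0.0216
False
t7.7 p [ 0.5852 -0.3182  0.1606] F [-0.7 -0.2 -0.7] w 0.0218
```

View pics/slot1c.png

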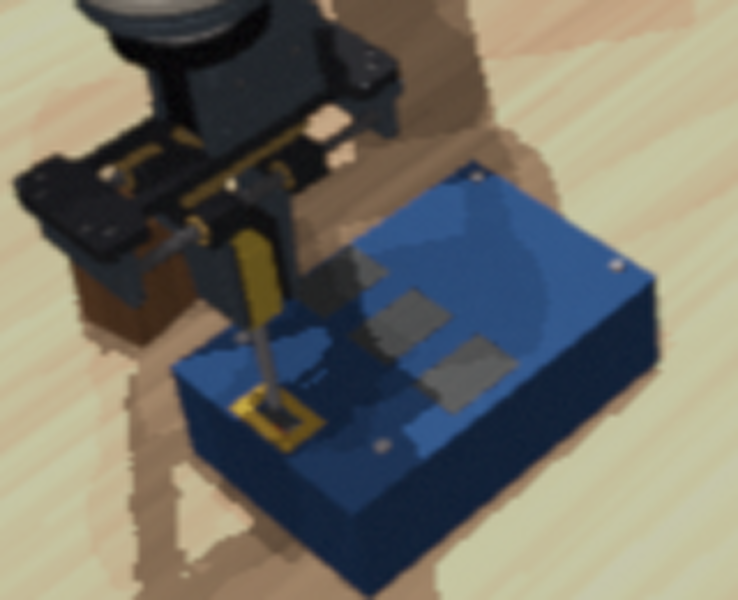

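The tip is at crop (275,405), just over the slot centre at (278,417). It needs about 8 mm more to reach the roof, so it lines up. Descending.

```bash
python3 - <<'E'
from h import *
print(r.line_to([.585,-.318,.130],.04,until_force=4)); o=st()
if o['eef_pos'][2]<.135:
    print(r.line_to([.585,-.318,.1085],.03,until_force=25)); st()
    r.sleep(.3); st()
    if 1:
        r.line_to([.585,-.318,.215],.12); st()
        r.sleep(.8); shot('scene','open');shot('top','opent')
E
```

```text
False
t8.7 p [ 0.5852 -0.3181  0.1302] F [-1.3 -0.9 -1.5] w 0.0220
False
t9.6 p [ 0.5852 -0.3181  0.1088] F [ 0.4 -1.9  3.8] w 0.0216
t9.9 p [ 0.5851 -0.3181  0.1087] F [ 1.2 -2.1  3.5] w 0.0219
t10.9 p [ 0.5845 -0.3177  0.214 ] F [-0.4 -0.1 -1.2] w 0.0223
```

View pics/open.png

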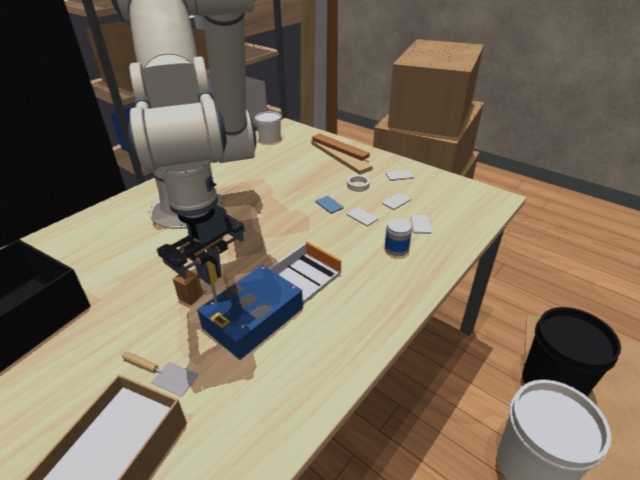

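View pics/opent.png

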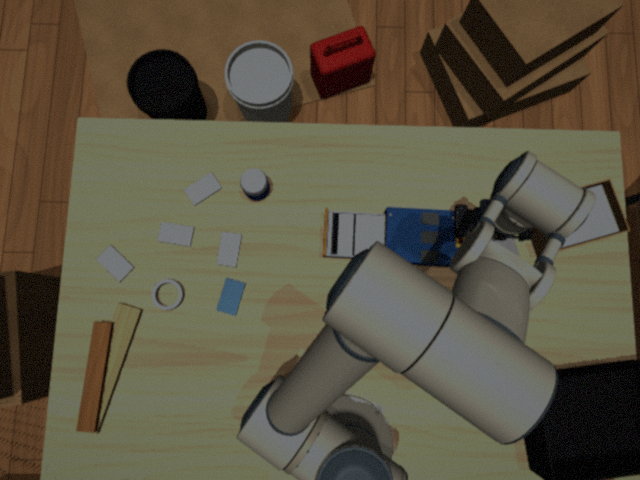

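The drawer is out, with its panel at top pixel (325,233). The rod goes back to the stand.

```bash
python3 - <<'E'
from h import *
o=r.get_obs();M=Rot.from_quat(np.roll(o['tool_rot'],-1)).as_matrix();cur=np.arctan2(M[1,2],M[0,2])
a=np.pi/2+.125
if np.cos(cur-a)<0:a+=np.pi
r.line_to([.395,-.2815,.215],.2,frame=ori(a)); st()
r.line_to([.395,-.2815,.180],.1)
print(r.line_to([.395,-.2815,.0895],.06,until_force=5)); st()
r.gripper_to(.05); st()
r.line_to([.395,-.2815,.22],.2)
r.move_joints([1.9,*r.get_obs()['joint_positions'][1:]]) if 0 else None
go([.42,.0,.30],np.pi/2); st()
for n in('scene','top'): shot(n,'rb_'+n)
E
python3 -c "
import cv2,numpy as np
i=cv2.imread('pics/rb_scene.png');j=cv2.imread('pics/rb_top.png')
a=cv2.resize(i[225:345,160:360],(800,480),interpolation=2);cv2.imwrite('pics/rb1.png',a)
cv2.imwrite('pics/rb2.png',np.clip(cv2.resize(j[190:330,310:480],(728,600),interpolation=2)*1.6,0,255).astype('uint8'))"
```

```text
t12.9 p [ 0.3959 -0.2819  0.2151] F [-0.9  0.  -0.8] w 0.0215
True
t14.9 p [ 0.395  -0.2814  0.09  ] F [-1.5  1.2  9.3] w 0.0217
t15.5 p [ 0.3945 -0.281   0.0893] F [ 0.8 -0.5  0.6] w 0.0498
t17.4 p [ 0.42   -0.0006  0.2994] F [ 0.2 -1.2  0.2] w 0.0500
```

View pics/rb1.png

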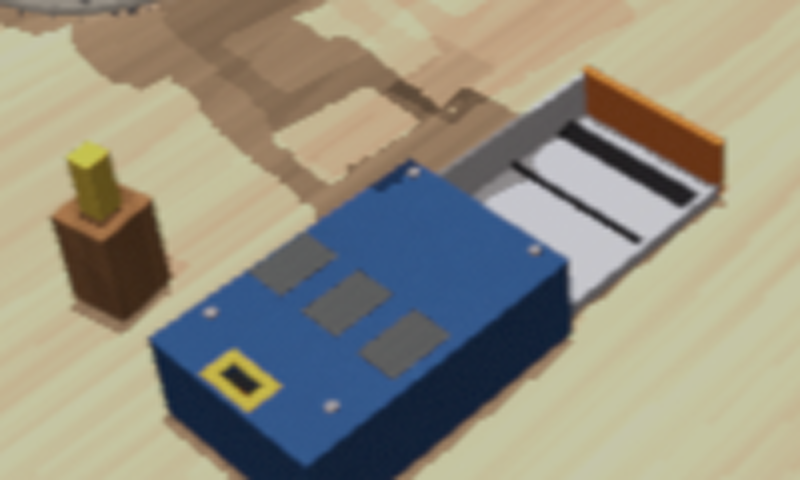

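View pics/rb2.png

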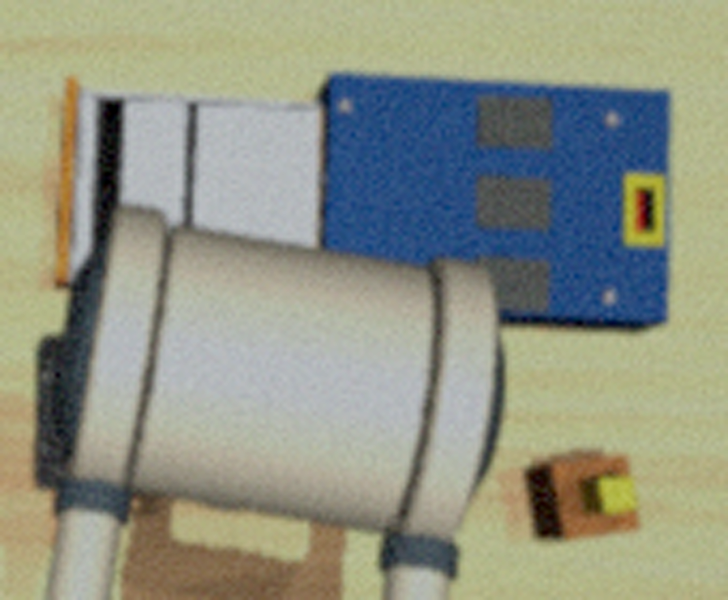

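The rod is home again, the handle base flush on the stand at crop (95,215). I'll clear the arm and measure the open drawer.

```bash
python3 - <<'E'
from h import *
np.set_printoptions(precision=4,suppress=True)
r.move_joints([-1.308,.494,1.345,0,1.302,-.096]); st()
for n in('scene','top'):
    m=np.mean([snapshot(n).astype(float) for _ in range(4)],0); np.save(f'pics/{n}d.npy',m)
    cv2.imwrite(f'pics/d_{n}.png',m[:,:,::-1].astype(np.uint8))
t=np.load('pics/topd.npy').astype(np.uint8)
m=(t.max(2).astype(int)-t.min(2)<12)&(t.mean(2)>95)
print('marble');[print(x['px'],x['cm'],x['c'],x['size'],x['ang']) for x in rects('top',m,.008,400,1500)]
m=hsvmask(t,(95,70,60),(115,160,255)); print('blue tile');[print(x['px'],x['cm'],x['c'],x['size'],x['ang']) for x in rects('top',m,.008,300,900)]
m=hsvmask(t,(5,170,80),(18,255,255)); print('orange');[print(x['px'],x['cm'],x['c'],x['size'],x['ang']) for x in rects('top',m,.056,30,900)]
s=np.load('pics/scened.npy').astype(np.uint8)
cv2.imwrite('pics/d1.png',np.clip(cv2.resize(t[195:275,310:400,::-1],(675,600),interpolation=2)*1.6,0,255).astype('uint8'))
cv2.imwrite('pics/d2.png',cv2.resize(s[235:315,265:350,::-1],(637,600),interpolation=2))
E
```

```text
t19.7 p [ 0.2201 -0.5853  0.2141] F [-0.   0.6  0.1] w 0.0501
marble
[597.9 466.6] [-0.0426 -0.714 ] [-0.0499 -0.7074] [88.7408447265625, 175.3542022705078] 1.8033118
[342.2 436.2] [0.023  0.0056] [0.0206 0.0069] [56.829898834228516, 112.38813018798828] 1.8421519
[323.9 392.1] [0.142 0.06 ] [0.1468 0.0461] [114.06266784667969, 160.55335998535156] 0.24069865
[166.4 294. ] [0.41   0.5286] [0.41   0.5283] [84.95660400390625, 88.40290832519531] 0.06626253
[114.2 263. ] [0.4972 0.6891] [0.4983 0.6892] [58.9780387878418, 99.85923767089844] 0.83819765
[228.4 248.9] [0.548  0.3537] [0.5483 0.3529] [60.87016296386719, 99.64149475097656] 3.0243127
[504.3 242.7] [ 0.5877 -0.472 ] [ 0.5862 -0.4718] [63.23612594604492, 87.2274398803711] 0.29087904
[175.  233.7] [0.5899 0.5157] [0.5899 0.516 ] [60.333736419677734, 99.05126190185547] 1.435762
[202.2 188.1] [0.7321 0.4427] [0.7323 0.4425] [59.74140930175781, 99.61929321289062] 2.1979275
[252.7 179.8] [0.7623 0.2908] [0.7619 0.2899] [73.07881164550781, 75.62464141845703] 0.04774081
blue tile
[230.5 296.3] [0.4077 0.3403] [0.408  0.3404] [57.16493225097656, 95.72386932373047] 2.8894985
orange
```

View pics/d1.png

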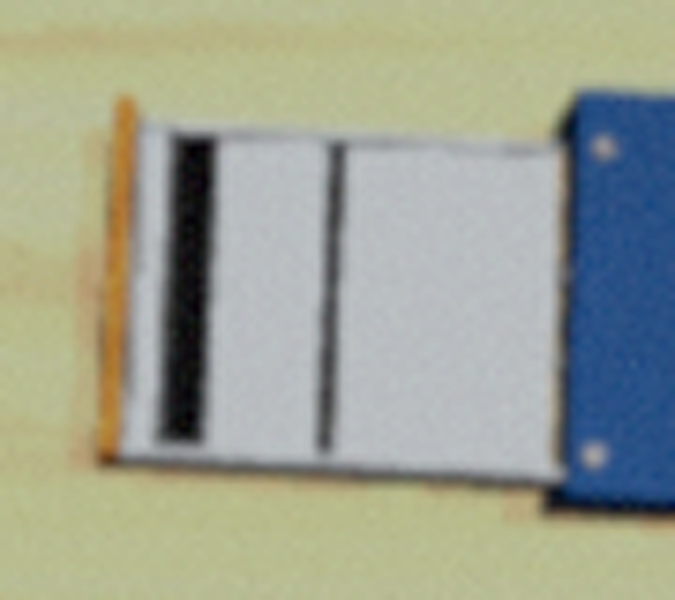

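View pics/d2.png

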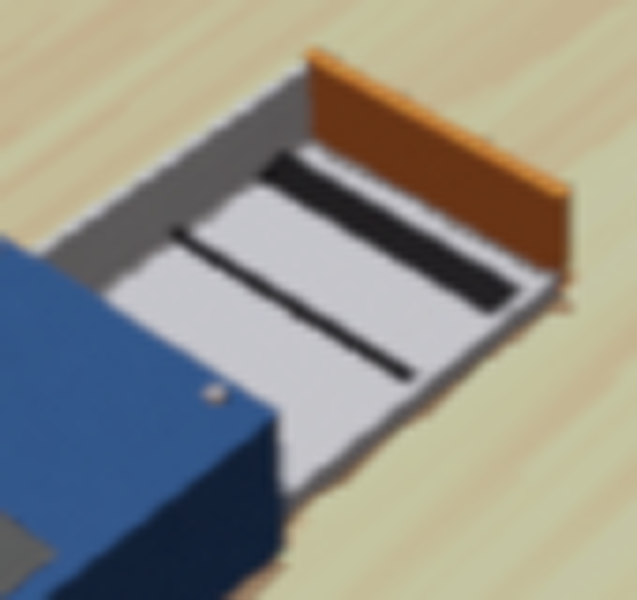

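```bash
python3 - <<'E'
from h import *
np.set_printoptions(precision=4,suppress=True)
T=lambda u,v,z: ray('top',(310+u/7.5-.5,195+v/7.5-.5),z)[:2]
S=lambda u,v,z: ray('scene',(265+u/7.494-.5,235+v/7.5-.5),z)[:2]
print('panel top inner far/near T',T(136,98,.056),T(119,460,.056))
print('panel outer T',T(117,97,.056),T(100,460,.056))
print('panel inner top S near/far',S(312,64,.056),S(562,193,.056))
print('panel outer top S near/far',S(314,46,.056),S(570,188,.056))
print('corner S',S(310,142,.016),'far bottom',S(555,275,.020))
print('rail1 T (y-15..-35) ',T(175,138,.018),T(162,440,.018),T(215,138,.018),T(203,440,.018))
print('rail2 T',T(337,145,.02),T(325,448,.02))
print('rail2 S',S(178,232,.02),S(410,377,.02))
yaw=-.0225;Rm=np.array([[np.cos(yaw),-np.sin(yaw)],[np.sin(yaw),np.cos(yaw)]])
o=np.array([.585,-.318])-Rm@[0,-.088]
print('origin',o,'panel inner mid pred',o+Rm@[0,.295],'fence-corner pred x-66..',o+Rm@[-.066,.295])
E
```

```text
panel top inner far/near T [0.6707 0.0618] [0.5284 0.0653]
panel outer T [0.6709 0.0692] [0.5282 0.0726]
panel inner top S near/far [0.5359 0.0667] [0.6666 0.0669]
panel outer top S near/far [0.5287 0.0763] [0.6672 0.0713]
corner S [0.5361 0.0634] far bottom [0.6699 0.059 ]
rail1 T (y-15..-35)  [0.6634 0.0449] [0.5416 0.0477] [0.6639 0.0289] [0.542  0.0315]
rail2 T [ 0.6618 -0.0198] [ 0.5397 -0.0166]
rail2 S [ 0.535 -0.017] [ 0.6621 -0.0224]
origin [ 0.587 -0.23 ] panel inner mid pred [0.5936 0.0649] fence-corner pred x-66.. [0.5276 0.0664]
```

```bash
cat >> h.py <<'E'
COR=np.array([.534,.065]);YAW=-.024
RM=np.array([[np.cos(YAW),-np.sin(YAW)],[np.sin(YAW),np.cos(YAW)]])
def D(x,y): return COR+RM@np.array([x,y])
def cura():
    M=Rot.from_quat(np.roll(r.get_obs()['tool_rot'],-1)).as_matrix();return np.arctan2(M[1,2],M[0,2])
def pick(c,ang):
    j=ang-np.pi/2
    go([*c,.15],j); r.gripper_to(.078)
    print('touch',r.line_to([*c,.0035],.12,until_force=6)); st()
    r.gripper_to(.05,25); o=st()
    r.line_to([*c,.15],.15); st()
    return o
def place(x,y,zend):
    p=D(x,y); go([*p,.15],YAW); st()
    print('yaw err',np.sin(cura()-YAW))
    r.line_to([*p,.045],.15)
    print('contact',r.line_to([*p,zend],.03,until_force=3)); st()
    r.gripper_to(.072); st()
    r.line_to([*p,.15],.15)
E
python3 - <<'E'
from h import *
pick([.4077,.3403],2.8906)
shot('scene','pk1')
E
python3 -c "
import cv2;i=cv2.imread('pics/pk1.png');cv2.imwrite('pics/pk1c.png',cv2.resize(i[120:270,260:440],(720,600),interpolation=2))"
```

```text
touch False
t25.4 p [0.408  0.3405 0.0041] F [-0.4  0.3 -0.8] w 0.0780
t25.9 p [0.4079 0.3405 0.0038] F [-1.1 -0.4  6.7] w 0.0598
t27.0 p [0.4073 0.34   0.1492] F [-0.2  0.2 -0.3] w 0.0595
```

View pics/pk1c.png

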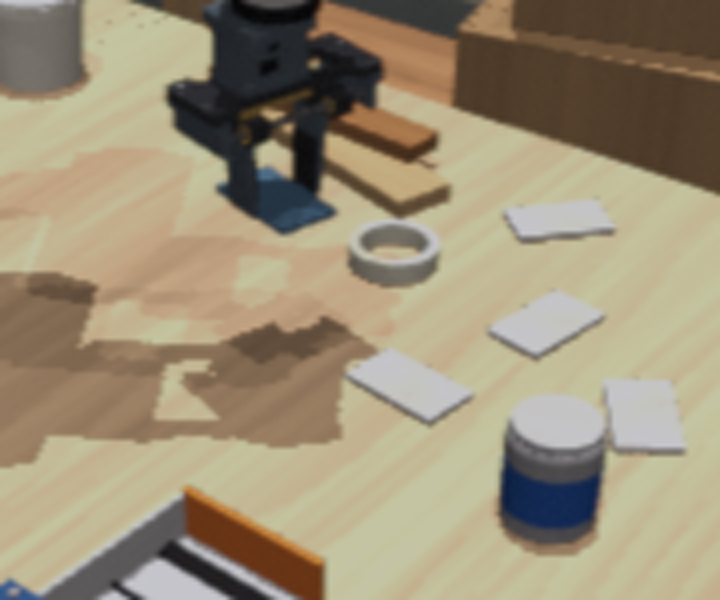

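The blue tile is held level between the fingers at crop (275,200). Placing it.

```bash
python3 - <<'E'
from h import *
place(.057,-.054,.0185)
go([.40,.30,.25],np.pi/2); st()
for n in('scene','top'): shot(n,'pl1_'+n)
t=cv2.imread('pics/pl1_top.png')[:,:,::-1].copy()
m=(t.max(2).astype(int)-t.min(2)<14)&(t.mean(2)>95)
print('marble');[print(x['px'],x['cm'],x['c'],x['size'],x['ang']) for x in rects('top',m,.008,400,900)]
m=hsvmask(t,(95,70,60),(115,160,255)); print('blue tile');[print(x['px'],x['cm'],x['c'],x['size'],x['ang'],RM.T@(x['cm']-COR)) for x in rects('top',m,.028,300,900)]
i=cv2.imread('pics/pl1_scene.png')
cv2.imwrite('pics/pl1c.png',cv2.resize(i[180:315,265:445],(800,600),interpolation=2))
E
```

```text
t28.4 p [0.5894 0.0107 0.1499] F [-0.4  0.1 -1.7] w 0.0599
yaw err 0.0021882344730370542
contact True
t30.1 p [0.5894 0.0097 0.0197] F [-0.2  0.7  7.3] w 0.0596
t30.5 p [0.5889 0.0097 0.0192] F [-0.1 -0.6 -0. ] w 0.0717
t32.9 p [0.4005 0.2995 0.2496] F [-0.2  0.3  0.6] w 0.0717
marble
[330.5 405.5] [0.10558776 0.04031231] [0.10484541 0.04069429] [39.47953796386719, 163.480712890625] 2.0400662
[191.1 401.3] [0.10817147 0.43701981] [0.10786336 0.4376619 ] [35.96529006958008, 117.75574493408203] 0.5015548
[114.1 262.9] [0.49756787 0.68945595] [0.49834668 0.6892572 ] [58.97803497314453, 99.9117660522461] 0.8381976
[504.5 242.8] [ 0.58737202 -0.47271721] [ 0.58637018 -0.47154926] [63.2406005859375, 89.42031860351562] 0.28718695
[174.9 233.7] [0.58990524 0.51594794] [0.59031458 0.51585822] [60.92486572265625, 99.0993881225586] 1.4299022
[202.3 188.1] [0.73236779 0.44267755] [0.73264349 0.44273715] [60.26844024658203, 100.04817199707031] 2.2069821
[252.7 179.8] [0.76229541 0.29096461] [0.76335883 0.29142117] [72.36434936523438, 76.15916442871094] 1.5971099
blue tile
[343.2 233.9] [0.59855613 0.01324463] [0.5994975  0.01267626] [61.046142578125, 96.55127716064453] 1.545648 [ 0.06577955 -0.05019126]
```

View pics/pl1c.png

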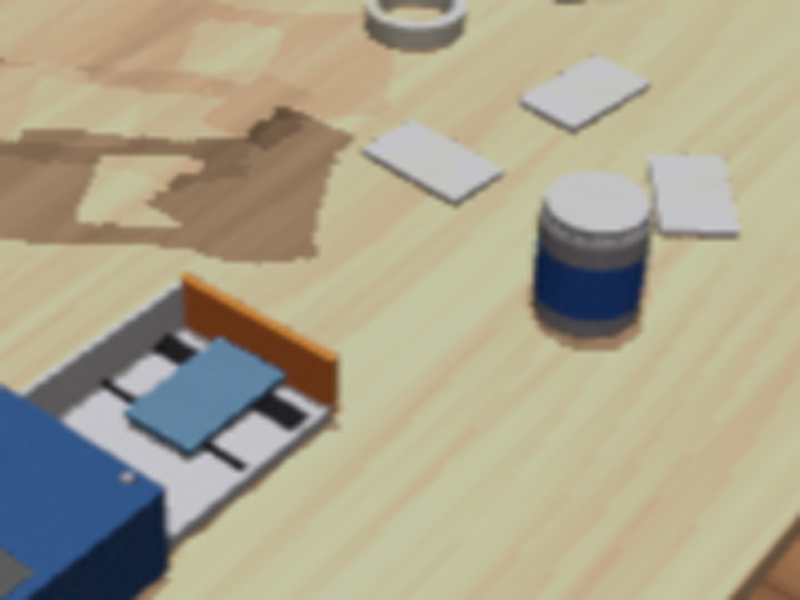

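View pics/pl1_top.png

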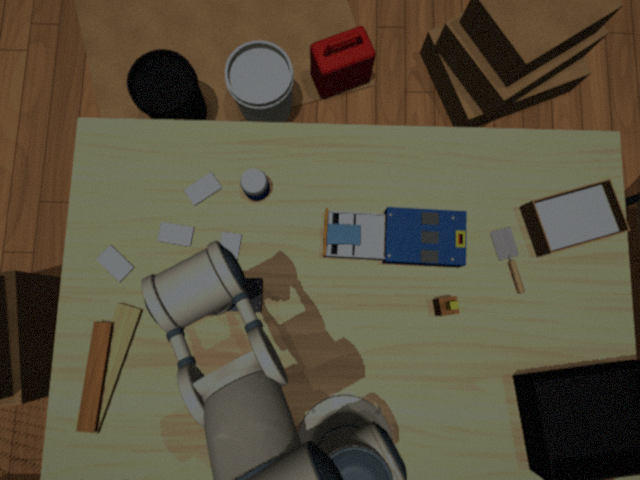

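```bash
python3 - <<'E'
from h import *
np.set_printoptions(precision=4,suppress=True)
for n in('top','scene'):
    i=cv2.imread(f'pics/pl1_{n}.png')[:,:,::-1].copy()
    p=proj(n,[.595,.012,.024]).astype(int)
    print(n,p,cv2.cvtColor(i,cv2.COLOR_RGB2HSV)[p[1],p[0]])
    m=hsvmask(i,(95,60,60),(115,160,255))
    for x in rects(n,m,.024,200,900): print(x['px'],x['cm'],x['c'],x['size'],x['ang'],RM.T@(x['cm']-COR))
t=cv2.imread('pics/pl1_top.png')
cv2.imwrite('pics/pl1t.png',np.clip(cv2.resize(t[195:275,310:400],(675,600),interpolation=2)*1.6,0,255).astype('uint8'))
E
```

```text
top [343 235] [103 113 106]
[343.3 233.8] [0.5995 0.0129] [0.6008 0.0124] [61.52190399169922, 97.59622955322266] 1.5556853 [ 0.0667 -0.0505]
scene [309 267] [104 104 162]
[310.5 268.6] [0.6003 0.0115] [0.5983 0.0129] [66.42423248291016, 103.04034423828125] 1.5640271 [ 0.0675 -0.0519]
```

View pics/pl1t.png

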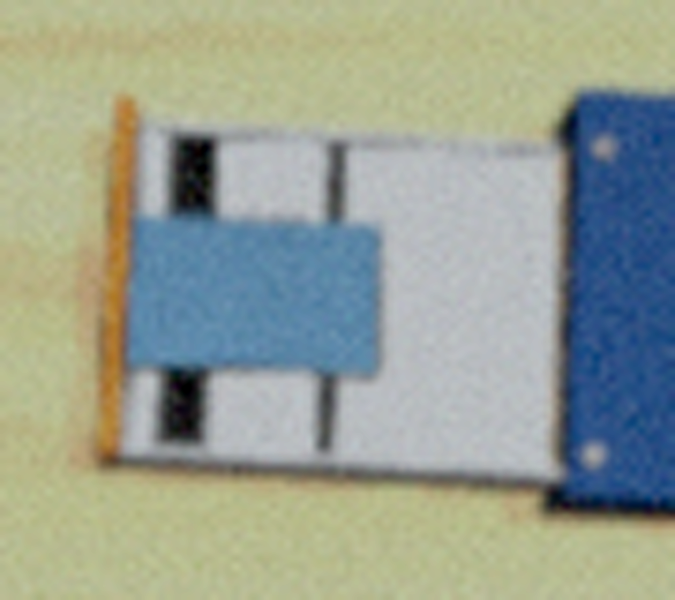

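Both views put the blue tile flat at drawer x≈66, y≈-51 mm. That is about 9 mm further in x than where I released it, so it was nudged, but it is square and on the rails. I'll stack tile4 on it there and push both together.

```bash
python3 - <<'E'
from h import *
pick([.548,.3535],3.0243)
st();shot('scene','pk2');shot('top','pk2t')
place(.065,-.0525,.0255)
go([.40,.30,.25],np.pi/2); st()
for n in('scene','top'): shot(n,'pl2_'+n)
t=cv2.imread('pics/pl2_top.png')[:,:,::-1].copy()
cv2.imwrite('pics/pl2t.png',np.clip(cv2.resize(t[195:275,310:400,::-1],(675,600),interpolation=2)*1.6,0,255).astype('uint8'))
i=cv2.imread('pics/pl2_scene.png')
cv2.imwrite('pics/pl2c.png',cv2.resize(i[235:315,265:350],(637,600),interpolation=2))
E
```

```text
touch False
t35.4 p [0.5485 0.3538 0.0042] F [-0.  -0.7  0.2] w 0.0782
t35.9 p [0.5482 0.3536 0.0039] F [-1.7 -1.   6.6] w 0.0594
t37.0 p [0.5475 0.3532 0.149 ] F [ 0.2  0.5 -1. ] w 0.0596
t37.0 p [0.5475 0.3532 0.149 ] F [ 0.2  0.5 -1. ] w 0.0596
t38.4 p [0.5978 0.0118 0.1499] F [ 0.3  0.2 -1.1] w 0.0598
yaw err 0.002163534757906754
contact True
t39.8 p [0.5976 0.0109 0.0276] F [ 0.  -0.1  3.4] w 0.0592
t40.2 p [0.5972 0.011  0.0274] F [-0.3 -0.8  0.6] w 0.0724
t42.6 p [0.4005 0.2995 0.2496] F [-0.3  0.8 -0.4] w 0.0725
```

View pics/pl2c.png

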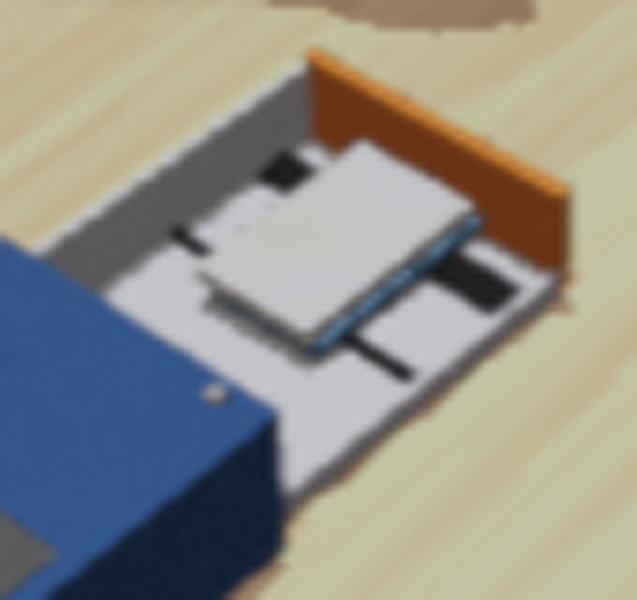

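View pics/pl2t.png

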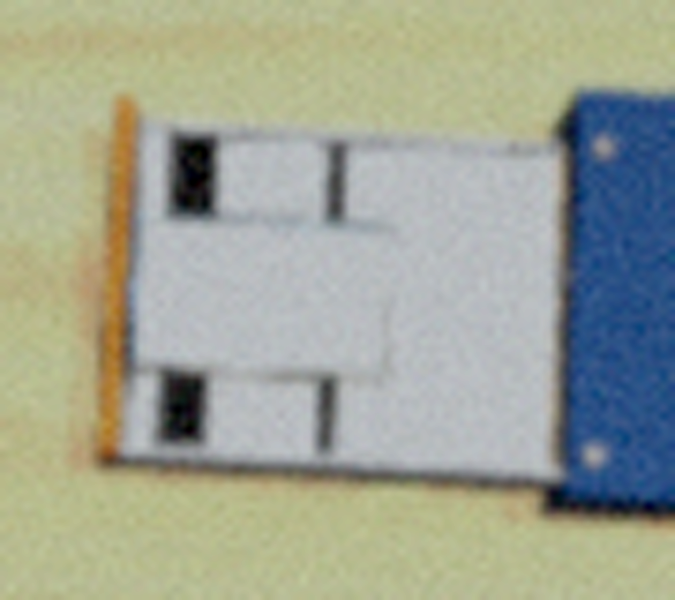

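Tile4 sits squarely on the blue tile, centred at crop (330,245). Now I'll tap the stack: first -x to the fence, then +y to the panel, both twice.

```bash
cat >> h.py <<'E'
def inD(p): return RM.T@(np.asarray(p)[:2]-COR)
def tapx(y=-.05,f=9,x0=.125,z=.021):
    p=D(x0,y); go([*p,.13],YAW); r.line_to([*p,z],.15,until_force=8)
    hit=r.line_to([*D(.066,y),z],.03,until_force=f); o=st(); print('x tap',hit,inD(o['eef_pos']))
    o=r.get_obs(); q=inD(o['eef_pos']); r.line_to([*D(q[0]+.015,y),z],.06); r.line_to([*D(q[0]+.015,y),.13],.2)
def tapy(x=.03,f=9,y0=-.132,z=.021):
    p=D(x,y0); go([*p,.13],YAW+np.pi/2); r.line_to([*p,z],.15,until_force=8)
    hit=r.line_to([*D(x,-.104),z],.03,until_force=f); o=st(); print('y tap',hit,inD(o['eef_pos']))
    o=r.get_obs(); q=inD(o['eef_pos']); r.line_to([*D(x,q[1]-.012),z],.06); r.line_to([*D(x,q[1]-.012),.13],.2)
E
python3 - <<'E'
from h import *
r.gripper_to(0.0,20); st()
tapx(); tapy(); 
go([.40,.30,.25],np.pi/2); st()
for n in('scene','top'): shot(n,'tp1_'+n)
t=cv2.imread('pics/tp1_top.png')
cv2.imwrite('pics/tp1t.png',np.clip(cv2.resize(t[195:275,310:400],(675,600),interpolation=2)*1.6,0,255).astype('uint8'))
i=cv2.imread('pics/tp1_scene.png')
cv2.imwrite('pics/tp1c.png',cv2.resize(i[235:315,265:350],(637,600),interpolation=2))
E
```

```text
t43.8 p [0.4  0.3  0.25] F [-0.5  0.2  0.3] w 0.0001
t47.8 p [0.6038 0.0133 0.0212] F [ 2.8  0.4 -0.5] w 0.0005
x tap True [ 0.07102125 -0.04999442]
t51.9 p [ 0.5615 -0.0444  0.021 ] F [-0.1 -6.1  4.2] w 0.0004
y tap True [ 0.03012701 -0.10866289]
t55.1 p [0.4002 0.2997 0.2497] F [ 0.7 -0.7 -0.3] w 0.0005
```

View pics/tp1c.png

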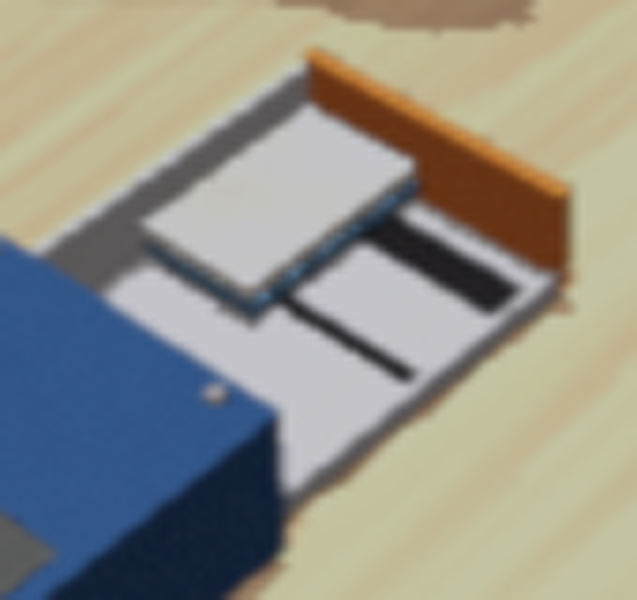

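View pics/tp1t.png

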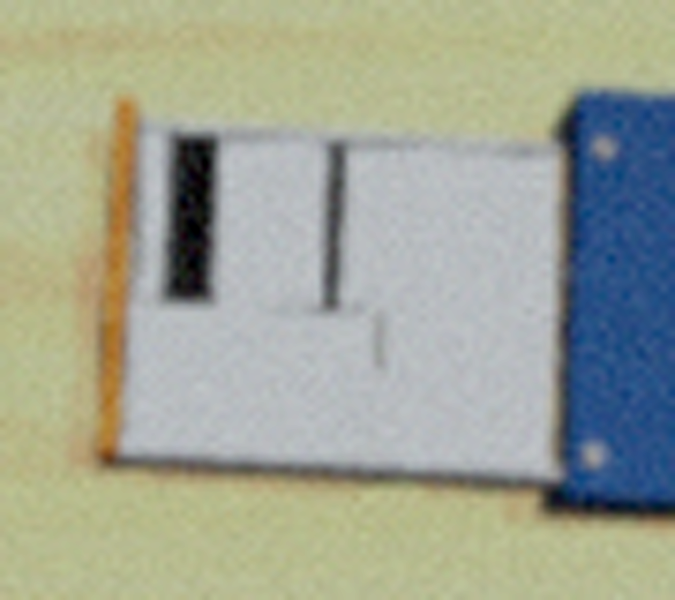

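The stack looks flush on both sides, with its corner at crop (310,105). I'll tap it again more firmly to confirm it doesn't move.

```bash
python3 - <<'E'
from h import *
tapx(f=16,x0=.09); tapx(f=16,x0=.09,y=-.06); tapy(f=16,y0=-.125); tapx(f=16,x0=.09)
E
```

```text
t58.2 p [0.6038 0.0132 0.0219] F [ 3.7 -0.   3. ] w 0.0003
x tap True [ 0.07098999 -0.0501078 ]
t61.1 p [0.6035 0.0032 0.0218] F [ 2.6 -0.5  2.3] w 0.0005
x tap True [ 0.07095618 -0.06007883]
t65.0 p [ 0.5616 -0.0443  0.0212] F [-0.7 -8.9  3.4] w 0.0005
y tap True [ 0.03025108 -0.10856078]
t69.0 p [0.6038 0.0132 0.0218] F [ 3.5 -0.2  2.4] w 0.0003
x tap True [ 0.07097598 -0.05008973]
```

```bash
python3 - <<'E'
from h import *
np.set_printoptions(precision=4,suppress=True)
S=lambda u,v,z: inD(ray('scene',(265+u/7.494-.5,235+v/7.5-.5),z))
for p in [(312,105),(417,165),(250,297),(142,222)]: print(S(*p,.032))
print('corner',S(310,142,.016))
r.line_to([*r.get_obs()['eef_pos'][:2],.2],.2)
go([.40,.30,.25],np.pi/2); st()
for n in('scene','top'): m=np.mean([snapshot(n).astype(float) for _ in range(4)],0);np.save(f'pics/{n}f.npy',m)
t=np.load('pics/topf.npy');s=np.load('pics/scenef.npy')
cv2.imwrite('pics/f1.png',np.clip((cv2.resize(t[195:275,310:400,::-1],(675,600),interpolation=2)-90)*6,0,255).astype('uint8'))
cv2.imwrite('pics/f2.png',cv2.resize(s[235:285,275:335,::-1],(720,600),interpolation=2).astype('uint8'))
E
```

```text
[-0.0003  0.0031]
[0.0589 0.0022]
[ 0.0613 -0.1005]
[-0.0024 -0.0964]
corner [ 0.0021 -0.0015]
t71.9 p [0.4005 0.2996 0.2496] F [-0.7 -0.5 -0. ] w 0.0007
```

View pics/f1.png

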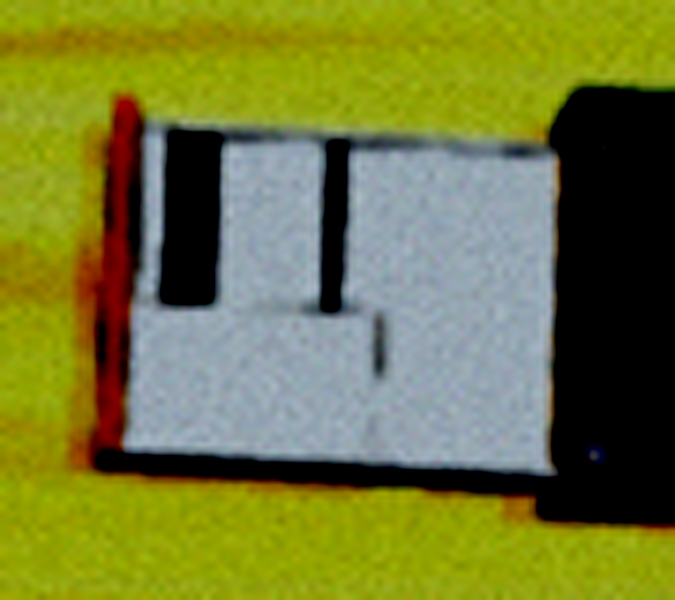

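View pics/f2.png

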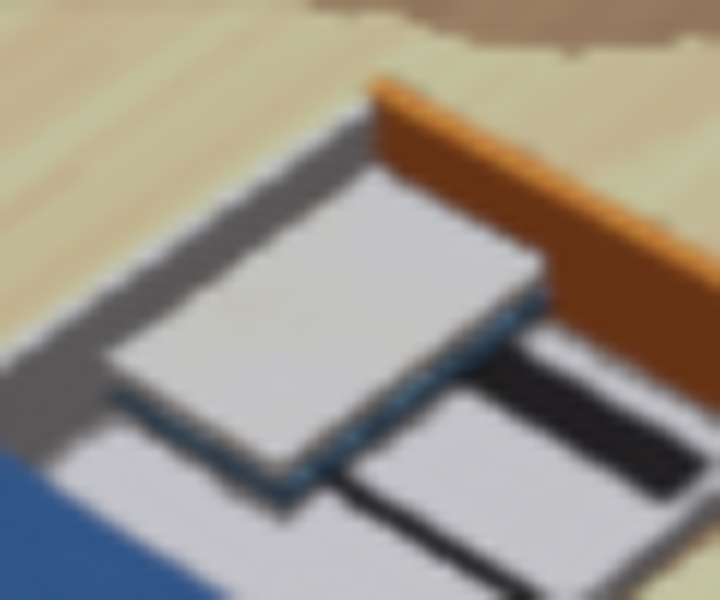

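The blue and marble edges coincide and both sides are flush (scene crop corner (375,165)). Now closing the drawer with a gentle push on the front panel.

```bash
python3 - <<'E'
from h import *
p=D(.066,.045); go([*p,.13],YAW+np.pi/2); r.line_to([*p,.027],.15,until_force=8); st()
print(r.line_to([*D(.066,.005),.027],.02,until_force=2.5)); o=st(); y0=inD(o['eef_pos'])[1]; print('contact y',y0)
print(r.line_to([*D(.066,y0-.145),.027],.06,until_force=30)); st()
print(r.line_to([*D(.066,y0-.180),.027],.02,until_force=24)); o=st(); print('travel',y0-inD(o['eef_pos'])[1])
E
```

```text
t74.3 p [0.6015 0.1087 0.0279] F [0.4 0.2 0.2] w 0.0006
False
t76.5 p [0.6001 0.0684 0.027 ] F [-0.2  1.1  0.1] w 0.0004
contact y 0.005012567918586211
False
t79.0 p [ 0.5958 -0.0764  0.0269] F [-3.1 10.6  4. ] w 0.0004
True
t80.0 p [ 0.5955 -0.0896  0.0268] F [1.1 9.5 5.6] w 0.0004
travel 0.15804622640333077
```

```bash
python3 - <<'E'
from h import *
o=st(); y=inD(o['eef_pos'])[1]; print(y)
print(r.line_to([*D(.066,y-.008),.027],.01,until_force=22)); o=st(); print(inD(o['eef_pos']))
r.sleep(.2); o=st(); print(inD(o['eef_pos']))
i=shot('scene','cl');cv2.imwrite('pics/clc.png',cv2.resize(i[190:350,180:380,::-1],(750,600),interpolation=2))
E
```

```text
t80.0 p [ 0.5955 -0.0896  0.0268] F [1.1 9.5 5.6] w 0.0004
-0.15303365848474457
True
t80.4 p [ 0.5955 -0.0894  0.0269] F [0.7 7.7 5.9] w 0.0005
[ 0.06518346 -0.15286916]
t80.6 p [ 0.5955 -0.0894  0.0269] F [1.4 6.4 5.9] w 0.0005
[ 0.06518789 -0.15286385]
```

View pics/clc.png

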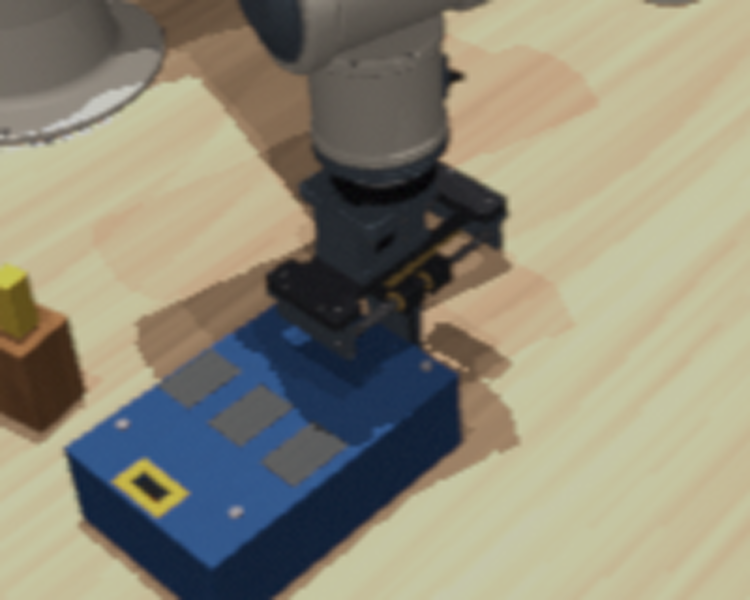

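It is against a hard stop and the front reads as closed. I'll back off slowly and check whether the drawer follows.

```bash
python3 - <<'E'
from h import *
for y in(-.150,-.146,-.140,-.12): r.line_to([*D(.066,y),.027],.015); st()
p=D(.066,-.08); r.line_to([*p,.027],.1); r.line_to([*p,.2],.2)
r.move_joints([-1.308,.494,1.345,0,1.302,-.096]); st()
for n in('scene','top'): m=np.mean([snapshot(n).astype(float) for _ in range(3)],0);np.save(f'pics/{n}e.npy',m)
t=np.load('pics/tope.npy');s=np.load('pics/scenee.npy')
cv2.imwrite('pics/e_top2.png',np.clip(cv2.resize(t[150:330,360:540,::-1],(600,600),interpolation=2)*1.6,0,255).astype('uint8'))
cv2.imwrite('pics/e_full.png',s[:,:,::-1].astype('uint8'))
cv2.imwrite('pics/e_sc2.png',cv2.resize(s[240:400,110:320,::-1],(788,600),interpolation=2).astype('uint8'))
E
```

```text
t81.0 p [ 0.596  -0.0867  0.0269] F [-2.   6.2  2.2] w 0.0002
t81.4 p [ 0.5967 -0.0827  0.027 ] F [-0.4  0.4 -0.3] w 0.0002
t81.9 p [ 0.5966 -0.0765  0.027 ] F [-0.1  0.4  0.3] w 0.0007
t83.4 p [ 0.5971 -0.0566  0.027 ] F [-0.3  0.2 -0.2] w 0.0004
t87.4 p [ 0.22   -0.5854  0.2138] F [-0.1  0.1 -0.4] w 0.0006
```

View pics/e_top2.png

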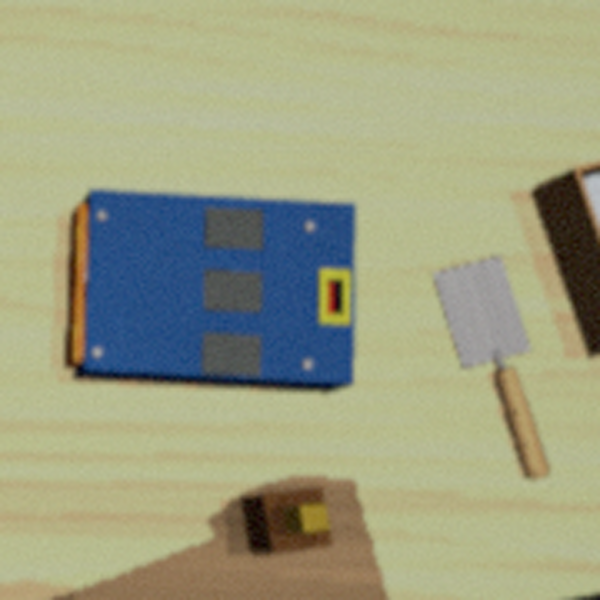

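View pics/e_sc2.png

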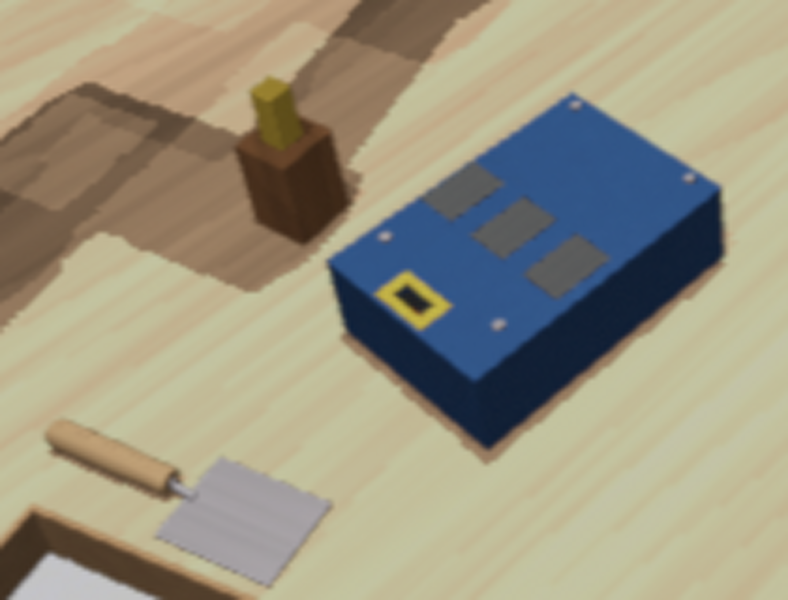

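View pics/e_full.png

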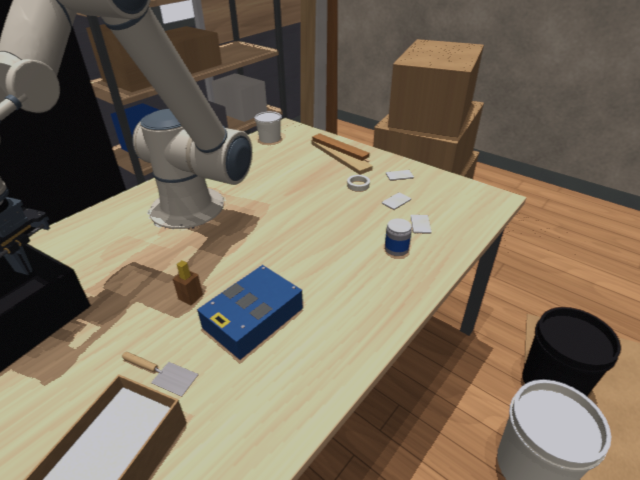

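The drawer has stayed shut for 6 s. The orange panel hugs the housing at top crop (78,285), the red tab is back up under the slot at (335,295), and the rod is home at (313,518). The scraper, tin and tape are where they started. Handing in.

```bash
python3 - <<'E'
from h import *
sign_off(); st()
E
```

```text
the job is handed in; nothing more can be done
the job is handed in; nothing more can be done
```

The job is handed in at about 87 s of the 210 s; sign-off gives no verdict, so what follows is from my own checks.

**What I did**
- **Drawer release:** I pressed the rod through the slot, the drawer sprang out, and I put the rod back in its stand.
- **Tiles:** Only two were present: the blue tile and the marble tile nearest the base. I stacked the marble on the blue, tapped the stack against the fence and the front panel, then pushed the drawer home.

**Last checks**
- **Stack:** Repeated taps stopped within 0.1 mm of the same place. Both camera views showed the stack flush and square before I closed the drawer. I could not see the tiles after closing.
- **Drawer:** It reached a hard stop and stayed shut for about 6 s after I backed off. The red tab shows in the slot as it did at the start.
- **Rod and bystanders:** The rod stands in its stand as at the start. By eye in the final pictures, the scraper, tin and tape are where they began.

**What disagreed**
- The blue tile ended up about 9 mm from where I released it in the drawer, either from the jaws opening or a knock. I placed the marble tile on it there, and the taps took up the offset.
- My estimate of the drawer corner's position differed by about 2 mm between views and taps, so I relied on contact instead.

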